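# Take the top sieve out of the clamped shaker and put it on the balance

### The job

The top sieve of the small stack in the sieve shaker is to be weighed. Loosen the wing knob (anticlockwise) until the hold-down bar is free, slide the bar right back off the stack, then work the top sieve loose from the one it is nested in and lift it off, without lifting the lower part of the stack out of its seat. Set the sieve down gently, upright, in the middle of the balance pan and let go, and leave everything else on the bench where it is.

Things in the scene. Friction and masses are not known exactly. Their poses are not given: they have to be found in the camera images.
- shaker: White sieve shaker, 220 x 210 mm, fixed to the bench at a yaw within 0.3 rad. Origin: centre of its underside, z up, front panel on its own -x side. On its aluminium table (top at z 90 mm) stand the sieve stack (axis at x 0, y -45 mm in this frame) and, 95 mm beside it, the clamp pillar (36 mm square, axis at x 0, y +50 mm) that carries bar and knob.
- seat (a point): On the shaker's table under the stack, axes as the shaker's: centre of the square seat in which the lower part of the stack stands: four rails 8 mm high, 87 mm inside, that keep its foot from turning or sliding but not from being lifted.
- top_sieve: Top sieve of the stack, to be weighed: stainless ring, 62 mm outside diameter, wall 2.5 mm, open top, 48 mm high overall, about 0.2 kg, any yaw. Origin: centre of its underside, on its axis, z up. Its lowest 10 mm is a skirt of 52 mm diameter plugged into the lower part's collar; the 62 mm ring runs from 10 to 48 mm, the wire mesh lies at 16 mm above the origin.
- sieve_rim (a point): Centre of the top sieve's upper rim, 48 mm above its origin. A rubber seal grips the skirt for the first 8 mm of lift. Pulled straight up it holds with 12 to 17 N, more than the lower part weighs, which then comes up too. Turned about its axis while it rises (0.15 rad or more per mm of lift, either way) the sieve slips out with 5 N or less beyond its weight; turning takes about 0.4 N m.
- lower_stack: Lower part of the stack: second sieve joined to its receiver, stainless, 62 mm diameter, 64 mm high, on a square 84 mm foot 6 mm thick, about 0.6 kg. It stands loose in the shaker's square seat, held down only by its weight, and is to stay there. Origin: centre of the foot's underside, z up.
- clamp_knob (a joint): Wing knob on the clamp pillar, vertical axis. Rad, 0 (fully tight) to 2.8 (stop), growing anticlockwise from above, which loosens; starts at 0 to 0.3. Its grip on the bar falls as it turns and is gone from 2.0 on, when the bar slides freely. Turning it takes about 0.4 N m; stays where it is left.
- knob_grip (a point): Middle of the knob's wing, where to pinch it. The wing is an upright plate 54 mm long (along this point's x axis), 12 mm thick (along its y axis) and 24 mm high, top edge 11 mm above this point, on a round hub of 26 mm diameter, top 12 mm below it; the bar's upper face is 23 mm below it. It turns with the knob: its x axis is parallel to the shaker's x axis at joint value 0.
- hold_down (a joint): Travel of the hold-down bar along the shaker's +y, away from the stack, in m: 0 over the stack (start), 0.095 at its rear stop. Sliding takes about 2 N when the knob is loose; while it is tight the bar does not move under 25 N. The bar is flat steel, 24 mm wide, 10 mm thick; its nose reaches right across the top sieve, 1 mm above its rim.
- bar_handle (a point): Middle of the upright black round handle at the rear end of the hold-down bar: 20 mm diameter, 36 mm high, top 18 mm above this point, the bar's upper face 18 mm below. Moves with the bar; axes as the shaker's, travel along +y. At the start it is 68 mm from the knob's axis. With the bar fully back its nose is 61 mm from the stack's axis.
- balance: White balance, 210 x 170 mm, fixed to the bench. Origin: centre of its underside, z up; its keys are on its own -x side.
- balance_pan (a point): Centre of the upper face of the balance's round steel pan, 110 mm diameter, 62 mm above the bench; axes as the balance's. The pan does not give.
- spare_sieve: A sieve like the top one (62 mm, 48 mm high), standing on the bench behind the balance; leave it. Origin: centre of its underside.
- sieve_lid: Steel sieve lid, 65 mm, 32 mm high, on the bench behind the shaker; leave it. Origin: centre of its underside.
- beaker: Glass beaker, 68 mm, 85 mm high, behind the shaker; leave it. Origin: centre of its underside.
- sieve_brush: Brush, 190 mm, lying at the left; leave it. Origin: on its grip axis.
- wash_bottle: Wash bottle with red cap, 215 mm high, beyond the shaker and balance; leave it. Origin: centre of its underside.
- sample_jar: Amber jar, 60 mm, 85 mm high, at the left; leave it. Origin: centre of its underside.
- cryst_dish: Glass dish, 110 mm, 40 mm high, on foil at the left; leave it. Origin: centre of its underside.
- scoop: Spoon lying at the right; leave it. Origin: on its grip axis.
There are look-alikes about, which are no part of the job. Leave any blue look-alike of the top_sieve alone. Leave any green look-alike of the lower_stack alone.

How it is judged:
By the outcome, as a careful person would: the job done as asked, in the order asked, and still so for the second after the job is handed in, with the robot touching nothing.
It also fails if it takes over 72 s, if anything falls off the work surface, if the arm or the gripper's body presses on something with over 40 N, if the wrist force passes 120 N, or if a joint passes its speed limit or range.

### The arm

A 6-joint arm with a two-finger parallel gripper is mounted at the origin on the work surface. World frame = base frame: x ahead of the robot, y to its left, z up, the work surface at z = 0. Lengths are in m, angles in degrees, forces in N, time in s.
With the tool pointing down it reaches from about 0.3 to 0.75 m from the base axis. Payload 8.5 kg.
Tool frame: the origin (TCP) lies midway between the tips of the shut fingers; the grasp point (between the pads) lies 19 mm behind it (env.hold_point_z is the distance from the TCP to the grasp point, in m); z points along the fingers, y is the line along which they close (so a half turn about z gives the same grasp; the last joint's range is limited). The gripper opens to 85 mm and grips with 20 to 120 N. Pads are 22 mm wide; open, the fingers measure 114 mm over their backs; the gripper's body (76 mm by 85 mm) begins 54 mm behind the grasp point. The pads swing forward as they close: fully open they stand 13 mm farther back than shut.
Start: joints at [-86.534, 21.807, 74.336, -0, 83.858, -12.336], TCP at [0.15, -0.529, 0.231] pointing down, gripper open.
Joint ranges: [-178.18, 178.18], [-50.72, 133.34], [12.68, 142.11], [-81.47, 261.47], [9.98, 163.14], [-165.26, 165.26]. Speed limits (degrees/s): [136.94, 136.94, 180, 180, 180, 180].

### API

Orientations are given as a 3x3 rotation matrix whose columns are the frame's x, y, z axes.
In Python, from rig import observe, get_image, camera_info, env gives the robot as it stands.
- The arm moves only by the tool drive_tool, never from a script. Its arguments are lists of equal length, an entry for each row: "offset": the shift along the tool's x, y, z in units of 40 mm (1.0 is 40 mm), a list of three; "turn": the turn, a rotation vector about the tool's x, y, z in units of 6 degrees (1.0 is 6 degrees), a list of three; "hand": the opening, from 0 (shut) to 1 (fully open). A call has exactly 10 rows; each row shifts and turns the commanded pose from where the row before left it, along the tool's axes as they then stand; what a row does not reach is not made up. A row lasts 1/8 s, in which the tool goes at most 62.5 mm and 10.7 degrees, less where a joint would pass 70% of its speed; a pose out of reach is approached as far as the arm can. A call is refused whole if a number of a shift passes 1 or a number of a turn 1, either way. A call with a gripper value outside its range is refused whole. The fingers move at their own pace and stop on an object; "newtons" is the grip in N (left out, the last holds). Time passes only in rows, so rows that do not move let the fingers close, or fill a call up. It gives the time, the measured TCP pose, the force, the opening and the grip force at its end, in the units of the state.
- observe(): the state, without advancing time (a new reading comes with each control period).
- get_image(name): name is "side" or "top"; returns the picture (480x640x3 uint8, blue, green, red); there is no depth.
- camera_info(name): a dict with "fx", "fy", "cx", "cy" (pixels), "k1" (the pictures are not rectified: a ray, as slopes to the right and down, at radius r is drawn at 1 + k1 r^2 times it, then the intrinsics apply), "world_to_cam" (4x4, takes a point from world to camera coordinates). Camera axes: x right, y down, z forward; pixel columns grow to the right and rows downward; lengths in m; the calibration is good to about 2 mm. A picture is of the moment at which its call begins. camera_info takes no time and is no camera call.
- env.close_job(): hands the job in; it is judged then, once.
The state is a dict: "time_s": time; "q": joint angles; "qvel": joint speeds; "joint_efforts": joint torques, N m; "position": TCP position; "tool_rot": TCP orientation; "ft_force": force on the tool from outside, world axes, zero at the start; "wrist_torque": the same for the moment, N m; "grip_width": finger opening in m; "gripper_force": force on a finger pad.
Only numpy, scipy, OpenCV 4.12 (cv2) and the standard library are available. Lean on these libraries where they do the work, as an engineer would, in place of code of your own. Each camera call takes 0.05 s, during which the arm holds its last target. There are 200 camera calls.

## Working session

There is one attempt and no reset: what is moved stays moved. The work goes in short steps, Python scripts to look and compute and a tool call to move; the robot and the scene stay as the last step left them, time stands still between calls to the robot, and variables do not carry over. Pictures are saved under pics/ and viewed, at most 10 in all, crops included, and the job is handed in when it is done.

Besides the shell and the picture viewer there is one more tool, called after "Emit:" by a JSON object that holds its "name" and its "arguments", one argument or row to a line. drive_tool: Moves the arm, as the interface text tells. Its arguments: {"type":"object","properties":{"offset":{"type":"array"},"turn":{"type":"array"},"hand":{"type":"array"},"newtons":{"type":"number"}},"required":["offset","turn","hand"]}

```bash
ls; mkdir -p pics
python3 - <<'E'
from rig import *
import cv2,numpy as np
for n in("side","top"):
    cv2.imwrite(f"pics/{n}0.png",get_image(n)); c=camera_info(n); print(n,{k:(np.round(v,4).tolist() if k=="world_to_cam" else v) for k,v in c.items()})
s=observe(); print(s)
E
```

```text
pics
side {'fx': 617.6227841871519, 'fy': 617.6227841871519, 'cx': 316.2087851109939, 'cy': 229.34631040896465, 'k1': -0.22085848086187224, 'world_to_cam': [[0.9806, -0.1958, 0.0133, -0.507], [-0.1063, -0.5872, -0.8025, 0.1963], [0.1649, 0.7854, -0.5966, 1.6794], [0.0, 0.0, 0.0, 1.0]]}
top {'fx': 492.92527191897324, 'fy': 492.92527191897324, 'cx': 322.98606680802953, 'cy': 238.91722141244023, 'k1': -0.047292535577849924, 'world_to_cam': [[-0.007, -0.9998, 0.0183, 0.0099], [-0.9808, 0.0033, -0.1948, 0.5198], [0.1947, -0.0193, -0.9807, 1.2965], [0.0, 0.0, 0.0, 1.0]]}
{'time_s': 0.1, 'q': array([-8.65345520e+01,  2.18371044e+01,  7.43801764e+01,  9.38864316e-05,
        8.38597268e+01, -1.23349099e+01]), 'qvel': array([-0.02076831, -0.13806257, -0.04733415,  0.01342968, -0.02113759,
       -0.15861318]), 'joint_efforts': array([ 3.52261879e-03, -4.49215293e+01, -2.31655866e+01, -2.03866357e-04,
        3.67319924e-03, -8.00607324e-06]), 'position': array([ 0.14974662, -0.5289359 ,  0.23077515]), 'tool_rot': array([[ 9.62216352e-01,  2.72286036e-01, -7.96160871e-05],
       [ 2.72285894e-01, -9.62215460e-01,  1.34167549e-03],
       [ 2.88711670e-04, -1.31266043e-03, -9.99999097e-01]]), 'ft_force': array([ 0.18056127, -0.36875556,  0.3873755 ]), 'wrist_torque': array([-0.0204965 , -0.02078203,  0.01273489]), 'gripper_force': 0.0, 'grip_width': 0.08542391494033692}
```

View pics/top0.png

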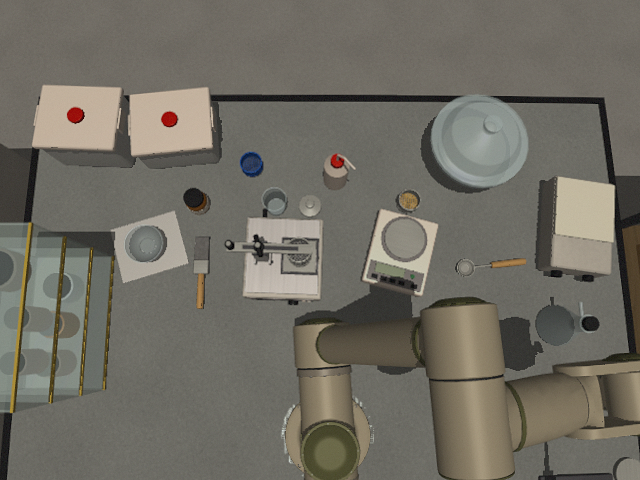

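View pics/side0.png

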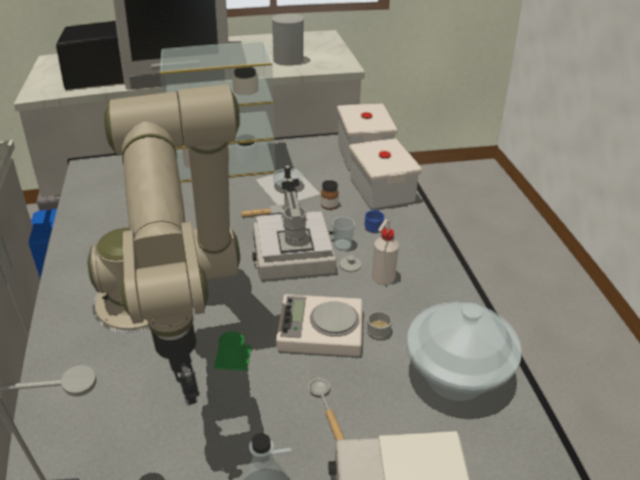

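The top view shows the shaker at (283,258), with the stack at (298,252), the knob at (258,246) and the bar handle at (230,245). The balance pan is at (405,240). Top-sieve candidates are the steel ring in the shaker (298,252), the spare behind the balance (408,200) and the blue look-alike (251,163). The one under the bar in the shaker fits the description. The green lower-stack look-alike is at side view (232,350). I'll check this in one enlarged crop.

```bash
cat > h.py <<'E'
import numpy as np, cv2
from rig import *
def K(c): return np.array([[c["fx"],0,c["cx"]],[0,c["fy"],c["cy"]],[0,0,1.]])
def ray(n,uv):
    c=camera_info(n); W=np.array(c["world_to_cam"]); 
    p=cv2.undistortPoints(np.array([[uv]],float),K(c),np.array([c["k1"],0,0,0.]))[0,0]
    # k1 convention: drawn = slope*(1+k1 r^2), same as OpenCV
    d=W[:3,:3].T@np.array([p[0],p[1],1]); return -W[:3,:3].T@W[:3,3], d/np.linalg.norm(d)
def onz(n,uv,z):
    o,d=ray(n,uv); return o+d*(z-o[2])/d[2]
def proj(n,P):
    c=camera_info(n); W=np.array(c["world_to_cam"])
    return cv2.projectPoints(np.array([P],float),cv2.Rodrigues(W[:3,:3])[0],W[:3,3],K(c),np.array([c["k1"],0,0,0.]))[0][0,0]
def tri(u1,u2):
    (a,d),(b,e)=ray("top",u1),ray("side",u2)
    s=np.linalg.lstsq(np.c_[d,-e],b-a,rcond=None)[0]; p,q=a+s[0]*d,b+s[1]*e
    return (p+q)/2,np.linalg.norm(p-q)
E
python3 - <<'E'
import cv2,numpy as np
t=cv2.imread("pics/top0.png")[205:305,222:332]; s=cv2.imread("pics/side0.png")[160:280,245:345]
b=np.zeros((600,800,3),np.uint8)
a=cv2.resize(t,None,fx=4,fy=4,interpolation=cv2.INTER_CUBIC); b[:400,:440]=a
a=cv2.resize(s,None,fx=3.6,fy=3.6,interpolation=cv2.INTER_CUBIC); b[:432,440:800]=a
p=cv2.resize(cv2.imread("pics/top0.png")[200:300,360:445],None,fx=2,fy=2); b[400:600,:170]=p
cv2.imwrite("pics/c1.png",b)
E
```

```text
(no output)
```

View pics/c1.png

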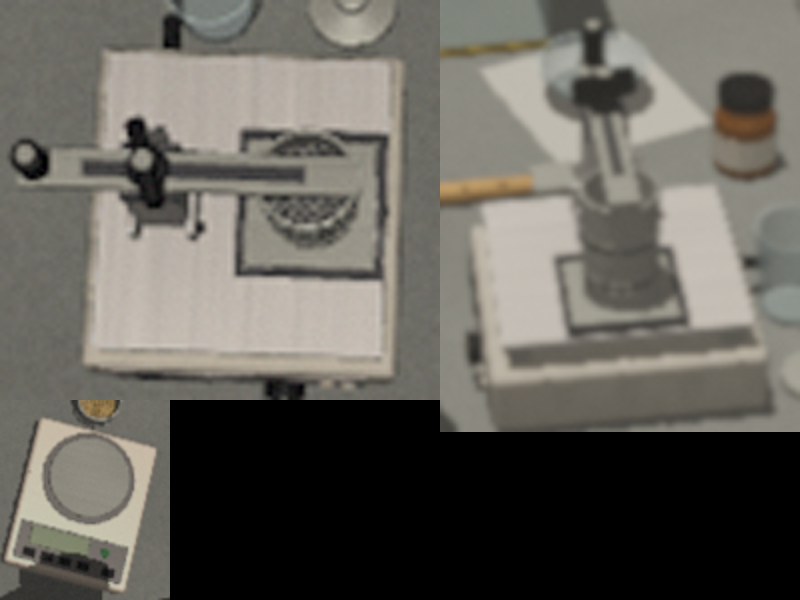

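The crop confirms the target: the plain steel ring under the bar in the black square seat, at crop (308,188). The wing is at crop (144,162), the handle top at (25,155), and the grey pan at crop bottom left. Next I'll measure.

Run:
```python
from h import *
t=cv2.imread("pics/top0.png"); np.set_printoptions(precision=4,suppress=True)
f=lambda x,y:(222+(x+.5)/4-.5,205+(y+.5)/4-.5)
print("seat corners outer z98:"); S=[onz("top",f(*p),.098)[:2] for p in[(238,130),(389,136),(382,278),(235,274)]]
S=np.array(S); print(S,"c",S.mean(0)); d=[S[0]-S[1],S[3]-S[2]]; print("len",[np.linalg.norm(a) for a in d],"yaw(y axis)",[np.degrees(np.arctan2(-a[0],a[1])) for a in d],[np.degrees(np.arctan2(a[1],a[0])) for a in(S[0]-S[3],S[1]-S[2])])
print("handle top", onz("top",f(24,154),.239), "knob c",onz("top",f(144,161),.237),"tri",tri(f(24,154),(287.5,166)))
a,b=onz("top",f(135,122),.237),onz("top",f(153,203),.237); print("wing",a,b,np.degrees(np.arctan2((a-b)[1],(a-b)[0])))
B=[onz("top",f(*p),.09)[:2] for p in[(103,52),(403,62),(385,360),(92,352)]]; print("body",np.array(B))
# dark mask components
m=(t.max(2)<60).astype(np.uint8); n,l,st,ce=cv2.connectedComponentsWithStats(m[205:305,222:332])
for i in range(1,n):
    if st[i,4]>15: print(st[i],ce[i]+[222,205])
# pan
g=cv2.cvtColor(t,cv2.COLOR_BGR2HSV)[205:300,360:445]
e=cv2.HoughCircles(cv2.GaussianBlur(t[205:300,360:445,1],(3,3),0),cv2.HOUGH_GRADIENT,1,50,param1=80,param2=15,minRadius=18,maxRadius=28); print(e)
c=e[0,0][:2]+[360,205]; print("pan",onz("top",c,.062))
B=[onz("top",(360+x/2,200+(y-400)/2),.05)[:2] for x,y in[(38,418),(157,450),(122,592),(5,565)]]; print("bal",np.array(B))
```

```text
seat corners outer z98:
[[0.5157 0.1184]
 [0.5113 0.019 ]
 [0.4172 0.024 ]
 [0.4203 0.1195]] c [0.4661 0.0702]
len [np.float64(0.09955312159391555), np.float64(0.09551042975660125)] yaw(y axis) [np.float64(-2.5115901384007047), np.float64(-1.817061741003053)] [np.float64(-0.6369784020446582), np.float64(-3.0760390950288703)]
handle top [0.4732 0.2338 0.239 ] knob c [0.4692 0.1639 0.237 ] tri (array([0.4739, 0.2335, 0.241 ]), np.float64(0.002137820367246417))
wing [0.4925 0.1696 0.237 ] [0.4443 0.1582 0.237 ] 13.32454599632377
body [[0.5708 0.2096]
 [0.5633 0.0093]
 [0.3647 0.0223]
 [0.3707 0.2123]]
[41  4  5  8 33] [264.5758 212.4242]
[ 30  30  13  22 135] [258.2815 246.7852]
[ 3 35  9 10 44] [229.8864 245.4545]
[66 94 10  6 46] [292.2391 301.8696]
[[[44.5 34.5 22.9]]]
pan [ 0.5153 -0.2145  0.062 ]
bal [[ 0.6042 -0.149 ]
 [ 0.5583 -0.3132]
 [ 0.3626 -0.2555]
 [ 0.4    -0.0984]]
```

Emit:
{"name": "drive_tool", "arguments": {
  "offset": [
    [0.3,-0.4,-0.3],
    [0.6,-0.7,-0.3],
    [0.65,-0.75,-0.2],
    [0.65,-0.75,-0.2],
    [0.65,-0.75,-0.2],
    [0.65,-0.75,-0.2],
    [0.65,-0.75,-0.2],
    [0.65,-0.75,-0.15],
    [0.65,-0.75,0],
    [0.65,-0.75,0]
  ],
  "turn": [
    [0,0,0],
    [0,0,0],
    [0,0,0],
    [0,0,0.2],
    [0,0,0.2],
    [0,0,0],
    [0,0,0],
    [0,0,0],
    [0,0,0],
    [0,0,0]
  ],
  "hand": [0.4,0.4,0.4,0.4,0.4,0.4,0.4,0.4,0.4,0.4],
  "newtons": 40
}}

```text
time_s: 1.35
position: [0.3154, -0.1913, 0.3019]
tool_rot: [[0.973, 0.232, 0.001], [0.232, -0.973, -0.001], [0.001, 0.001, -1.0]]
ft_force: [1.0, -0.3, 0.9]
grip_width: 0.034
gripper_force: 0.0
```

Emit:
{"name": "drive_tool", "arguments": {
  "offset": [
    [0.65,-0.75,0],
    [0.65,-0.75,0],
    [0.65,-0.75,0],
    [0.65,-0.75,0],
    [0.65,-0.75,0],
    [0.65,-0.75,0],
    [0.6,-0.7,0],
    [0.6,-0.6,0],
    [0.5,-0.4,0],
    [0,0,0]
  ],
  "turn": [
    [0,0,0],
    [0,0,0],
    [0,0,0],
    [0,0,0],
    [0,0,0],
    [0,0,0],
    [0,0,0],
    [0,0,0],
    [0,0,0],
    [0,0,0]
  ],
  "hand": [0.4,0.4,0.4,0.4,0.4,0.4,0.4,0.4,0.4,0.4]
}}

```text
time_s: 2.6
position: [0.4753, 0.101, 0.3015]
tool_rot: [[0.972, 0.234, -0.0], [0.234, -0.972, 0.0], [-0.0, -0.0, -1.0]]
ft_force: [-0.2, -0.6, 0.5]
grip_width: 0.034
gripper_force: 0.0
```

```bash
cat > to.py <<'E'
import sys; from h import *
s=observe(); R=s["tool_rot"]; p=s["position"]
print("t",round(s["time_s"],2),"p",p.round(4),"yaw",np.degrees(np.arctan2(R[1,0],R[0,0])).round(2),"tilt",np.degrees(np.arccos(-R[2,2])).round(2),"q6",s["q"][5].round(1),"w",s["grip_width"].round(4),"gf",s["gripper_force"].round(1),"F",s["ft_force"].round(1),"T",s["wrist_torque"].round(2))
if len(sys.argv)>3: print("units",(R.T@(np.array(sys.argv[1:4],float)-p)/.04).round(3))
E
python3 to.py .470 .1645 .217; python3 -c "
from h import *
cv2.imwrite('pics/s1.png',np.hstack([cv2.resize(get_image('side')[120:280,220:360],None,fx=2.8,fy=2.8),cv2.resize(get_image('top')[190:310,222:332],(352,448))]))"
```

```text
Traceback (most recent call last):
  File "to.py", line 3, in <module>
    print("t",round(s["time_s"],2),"p",p.round(4),"yaw",np.degrees(np.arctan2(R[1,0],R[0,0])).round(2),"tilt",np.degrees(np.arccos(-R[2,2])).round(2),"q6",s["q"][5].round(1),"w",s["grip_width"].round(4),"gf",s["gripper_force"].round(1),"F",s["ft_force"].round(1),"T",s["wrist_torque"].round(2))
                                                                                                                                                                                  ^^^^^^^^^^^^^^^^^^^^^
AttributeError: 'float' object has no attribute 'round'
```

View pics/s1.png

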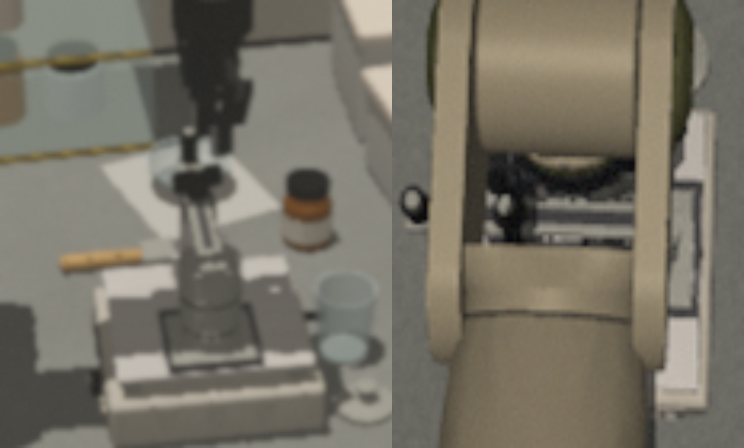

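The gripper is clear above the shaker at y=0.101, and the knob and handle are visible just to its left. Moving over the knob.

```bash
sed -i 's/s\["gripper_force"\].round(1)/round(float(s["gripper_force"]),1)/; s/s\["grip_width"\].round(4)/round(float(s["grip_width"]),4)/' to.py; sed -i '2s/$/; np.set_printoptions(suppress=True)/' to.py; python3 to.py .470 .1645 .252
```

```text
t 2.7 p [0.4749 0.0997 0.3017] yaw 13.43 tilt 0.01 q6 74.4 w 0.0339 gf 0.0 F [-0.  -0.1 -0.6] T [-0.07 -0.02  0.04]
units [ 0.257 -1.605  1.241]
```

Emit:
{"name": "drive_tool", "arguments": {
  "offset": [
    [0.04,-0.25,0],
    [0.04,-0.25,0],
    [0.04,-0.25,0.1],
    [0.04,-0.25,0.2],
    [0.04,-0.25,0.25],
    [0.04,-0.25,0.25],
    [0,-0.07,0.25],
    [0,0,0.2],
    [0,0,0],
    [0,0,0]
  ],
  "turn": [
    [0,0,0],
    [0,0,0],
    [0,0,0],
    [0,0,0],
    [0,0,0],
    [0,0,0],
    [0,0,0],
    [0,0,0],
    [0,0,0],
    [0,0,0]
  ],
  "hand": [0.4,0.4,0.4,0.4,0.4,0.4,0.4,0.4,0.4,0.4]
}}

```text
time_s: 3.95
position: [0.4708, 0.1627, 0.2516]
tool_rot: [[0.973, 0.231, 0.001], [0.231, -0.973, 0.0], [0.001, 0.0, -1.0]]
ft_force: [-0.3, 0.1, -0.1]
grip_width: 0.0345
gripper_force: 0.0
```

```bash
python3 to.py .470 .1645 .217; python3 -c "
from h import *
cv2.imwrite('pics/s2.png',np.hstack([cv2.resize(get_image('side')[140:240,250:340],None,fx=4.4,fy=4.4,interpolation=2),cv2.resize(get_image('top')[205:305,222:302],(352,440),interpolation=2)]))"
```

```text
t 3.95 p [0.4708 0.1627 0.2516] yaw 13.38 tilt 0.04 q6 82.0 w 0.0345 gf 0.0 F [-0.3  0.1 -0.1] T [-0.01 -0.02 -0.04]
units [-0.011 -0.048  0.866]
```

View pics/s2.png

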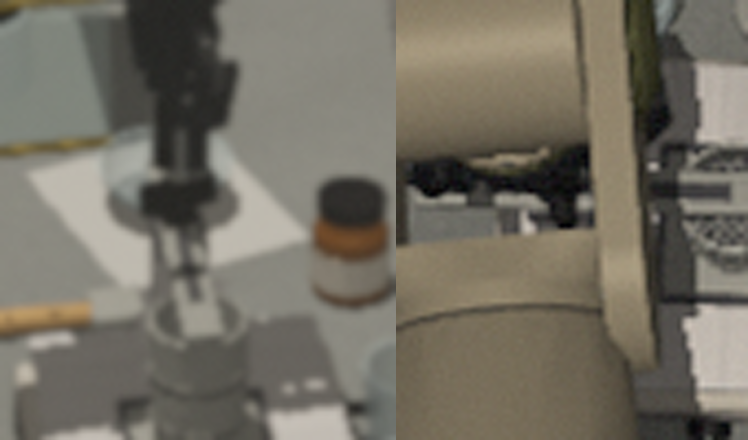

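In the side crop the fingers sit directly above the knob wing, at (180,195). Descend and close.

Emit:
{"name": "drive_tool", "arguments": {
  "offset": [
    [0,-0.02,0.2],
    [0,-0.02,0.25],
    [0,0,0.2],
    [0,0,0.15],
    [0,0,0.07],
    [0,0,0],
    [0,0,0],
    [0,0,0],
    [0,0,0],
    [0,0,0]
  ],
  "turn": [
    [0,0,0],
    [0,0,0],
    [0,0,0],
    [0,0,0],
    [0,0,0],
    [0,0,0],
    [0,0,0],
    [0,0,0],
    [0,0,0],
    [0,0,0]
  ],
  "hand": [0.4,0.4,0.4,0.4,0.4,0.4,0.05,0.05,0.05,0.05],
  "newtons": 40
}}

```text
time_s: 5.3
position: [0.4699, 0.1663, 0.2171]
tool_rot: [[0.973, 0.233, 0.0], [0.233, -0.973, 0.004], [0.001, -0.004, -1.0]]
ft_force: [-2.1, 11.0, 2.1]
grip_width: 0.0114
gripper_force: 41.2
```

```bash
python3 to.py
```

```text
t 5.3 p [0.4699 0.1663 0.2171] yaw 13.46 tilt 0.23 q6 82.2 w 0.0114 gf 41.2 F [-2.1 11.   2.1] T [1.64 0.33 0.01]
```

Emit:
{"name": "drive_tool", "arguments": {
  "offset": [
    [0,-0.04,0],
    [0,0,0],
    [0,0,0],
    [0,0,0],
    [0,0,0],
    [0,0,0],
    [0,0,0],
    [0,0,0],
    [0,0,0],
    [0,0,0]
  ],
  "turn": [
    [0,0,0],
    [0,0,0],
    [0,0,-0.5],
    [0,0,-0.9],
    [0,0,-0.9],
    [0,0,-0.9],
    [0,0,-0.9],
    [0,0,-0.9],
    [0,0,-0.5],
    [0,0,0]
  ],
  "hand": [0.05,0.05,0.05,0.05,0.05,0.05,0.05,0.05,0.05,0.05],
  "newtons": 60
}}

```text
time_s: 6.55
position: [0.4698, 0.1668, 0.2171]
tool_rot: [[0.689, 0.725, 0.001], [0.725, -0.689, 0.002], [0.002, -0.001, -1.0]]
ft_force: [-3.1, 6.0, 5.6]
grip_width: 0.0109
gripper_force: 63.4
```

```bash
python3 to.py
```

```text
t 6.55 p [0.4698 0.1668 0.2171] yaw 46.46 tilt 0.12 q6 49.4 w 0.0109 gf 63.4 F [-3.1  6.   5.6] T [0.91 0.33 0.2 ]
```

Emit:
{"name": "drive_tool", "arguments": {
  "offset": [
    [0,0,0],
    [0,0,0],
    [0,0,0],
    [0,0,0],
    [0,0,0],
    [0,0,0],
    [0,0,0],
    [0,0,0],
    [0,0,0],
    [0,0,0]
  ],
  "turn": [
    [0,0,-1],
    [0,0,-1],
    [0,0,-1],
    [0,0,-1],
    [0,0,-1],
    [0,0,-1],
    [0,0,-1],
    [0,0,-1],
    [0,0,-1],
    [0,0,-1]
  ],
  "hand": [0.05,0.05,0.05,0.05,0.05,0.05,0.05,0.05,0.05,0.05]
}}

```text
time_s: 7.8
position: [0.4692, 0.1671, 0.2171]
tool_rot: [[-0.285, 0.958, -0.001], [0.958, 0.285, 0.003], [0.003, 0.0, -1.0]]
ft_force: [-5.8, 7.5, 7.8]
grip_width: 0.0105
gripper_force: 63.6
```

Emit:
{"name": "drive_tool", "arguments": {
  "offset": [
    [0,0,0],
    [0,0,0],
    [0,0,0],
    [0,0,0],
    [0,0,0],
    [0,0,0],
    [0,0,0],
    [0,0,0],
    [0,0,0],
    [0,0,0]
  ],
  "turn": [
    [0,0,-1],
    [0,0,-1],
    [0,0,-1],
    [0,0,-1],
    [0,0,-0.5],
    [0,0,0],
    [0,0,0],
    [0,0,0],
    [0,0,0],
    [0,0,0]
  ],
  "hand": [0.05,0.05,0.05,0.05,0.05,0.05,0.05,0.35,0.35,0.35]
}}

```text
time_s: 9.05
position: [0.47, 0.1658, 0.2164]
tool_rot: [[-0.687, 0.727, -0.0], [0.727, 0.687, -0.0], [-0.0, -0.0, -1.0]]
ft_force: [-0.2, 0.3, -0.2]
grip_width: 0.0301
gripper_force: 0.0
```

```bash
python3 to.py
```

```text
t 9.05 p [0.47   0.1658 0.2164] yaw 133.38 tilt 0.02 q6 -37.6 w 0.0301 gf 0.0 F [-0.2  0.3 -0.2] T [-0.01 -0.05  0.04]
```

Emit:
{"name": "drive_tool", "arguments": {
  "offset": [
    [0,0,-0.4],
    [0,0,-0.6],
    [0,0,-0.25],
    [0.1,0.1,0],
    [0.25,0.25,0],
    [0.3,0.3,0],
    [0.3,0.3,0],
    [0.2,0.2,0],
    [0.06,0.09,0],
    [0,0,0]
  ],
  "turn": [
    [0,0,0],
    [0,0,0],
    [0,0,0],
    [0,0,0],
    [0,0,0],
    [0,0,0],
    [0,0,0],
    [0,0,0],
    [0,0,0],
    [0,0,0]
  ],
  "hand": [0.35,0.35,0.35,0.5,0.5,0.5,0.5,0.5,0.5,0.5],
  "newtons": 25
}}

```text
time_s: 10.3
position: [0.4727, 0.2354, 0.2664]
tool_rot: [[-0.687, 0.726, -0.0], [0.726, 0.687, -0.0], [-0.0, -0.0, -1.0]]
ft_force: [-0.0, -0.1, -0.2]
grip_width: 0.0427
gripper_force: 0.0
```

```bash
python3 to.py .473 .235 .213;  python3 -c "
from h import *
cv2.imwrite('pics/s3.png',np.hstack([cv2.resize(get_image('side')[140:240,250:340],None,fx=4.4,fy=4.4,interpolation=2),cv2.resize(get_image('top')[205:305,202:282],(352,440),interpolation=2)]))"
```

```text
t 10.3 p [0.4727 0.2354 0.2664] yaw 133.42 tilt 0.01 q6 -29.8 w 0.0427 gf 0.0 F [-0.  -0.1 -0.2] T [-0.04  0.04 -0.04]
units [-0.013 -0.001  1.336]
```

View pics/s3.png

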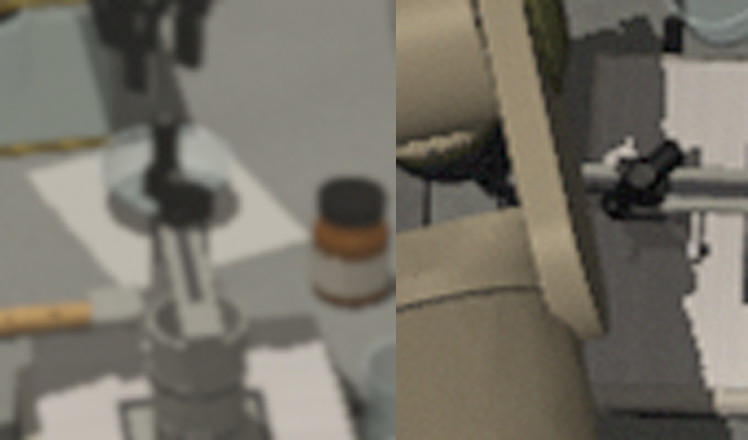

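The wing now runs from (615,205) to (675,155) in the right crop, so the knob has turned as intended. The fingers hover over the handle, seen at (165,145) in the left crop. Descend and grip.

Emit:
{"name": "drive_tool", "arguments": {
  "offset": [
    [0,0,0.2],
    [0,0,0.35],
    [0,0,0.35],
    [0,0,0.25],
    [0,0,0.15],
    [0,0,0.02],
    [0,0,0],
    [0,0,0],
    [0,0,0],
    [0,0,0]
  ],
  "turn": [
    [0,0,0],
    [0,0,0],
    [0,0,0],
    [0,0,0],
    [0,0,0],
    [0,0,0],
    [0,0,0],
    [0,0,0],
    [0,0,0],
    [0,0,0]
  ],
  "hand": [0.5,0.5,0.5,0.5,0.5,0.5,0.1,0.1,0.1,0.1]
}}

```text
time_s: 11.65
position: [0.4724, 0.2353, 0.2141]
tool_rot: [[-0.687, 0.726, -0.0], [0.726, 0.687, 0.0], [0.0, -0.0, -1.0]]
ft_force: [-5.8, -1.2, 4.8]
grip_width: 0.0188
gripper_force: 26.3
```

```bash
python3 to.py .4773 .330 .213
```

```text
t 11.65 p [0.4724 0.2353 0.2141] yaw 133.41 tilt 0.01 q6 -29.8 w 0.0188 gf 26.3 F [-5.8 -1.2  4.8] T [-0.1   0.86  0.  ]
units [1.634 1.716 0.027]
```

Emit:
{"name": "drive_tool", "arguments": {
  "offset": [
    [0.1,0.1,0],
    [0.2,0.21,0],
    [0.22,0.23,0],
    [0.22,0.23,0],
    [0.22,0.23,0],
    [0.22,0.23,0],
    [0.2,0.2,0],
    [0.12,0.13,0],
    [0.08,0.08,0],
    [0,0,0]
  ],
  "turn": [
    [0,0,0],
    [0,0,0],
    [0,0,0],
    [0,0,0],
    [0,0,0],
    [0,0,0],
    [0,0,0],
    [0,0,0],
    [0,0,0],
    [0,0,0]
  ],
  "hand": [0.1,0.1,0.1,0.1,0.1,0.1,0.1,0.1,0.1,0.1]
}}

```text
time_s: 12.9
position: [0.476, 0.3271, 0.2141]
tool_rot: [[-0.688, 0.726, -0.001], [0.726, 0.688, 0.001], [0.002, -0.0, -1.0]]
ft_force: [-8.0, 1.8, 6.4]
grip_width: 0.0187
gripper_force: 26.3
```

```bash
python3 to.py .4773 .330 .213
```

```text
t 12.9 p [0.476  0.3271 0.2141] yaw 133.46 tilt 0.1 q6 -20.7 w 0.0187 gf 26.3 F [-8.   1.8  6.4] T [0.29 1.22 0.02]
units [0.029 0.074 0.028]
```

Emit:
{"name": "drive_tool", "arguments": {
  "offset": [
    [0.02,0.02,0],
    [0.02,0.02,0],
    [0.02,0.02,0],
    [0.01,0.01,0],
    [0,0,0],
    [0,0,0],
    [0,0,0],
    [0,0,0],
    [0,0,0],
    [0,0,0]
  ],
  "turn": [
    [0,0,0],
    [0,0,0],
    [0,0,0],
    [0,0,0],
    [0,0,0],
    [0,0,0],
    [0,0,0],
    [0,0,0],
    [0,0,0],
    [0,0,0]
  ],
  "hand": [0.1,0.1,0.1,0.1,0.1,0.1,0.1,0.1,0.1,0.1]
}}

```text
time_s: 14.15
position: [0.4761, 0.3292, 0.2141]
tool_rot: [[-0.687, 0.727, -0.002], [0.727, 0.687, -0.003], [-0.0, -0.003, -1.0]]
ft_force: [-9.3, -7.8, 7.5]
grip_width: 0.0191
gripper_force: 26.6
```

```bash
python3 to.py
```

```text
t 14.15 p [0.4761 0.3292 0.2141] yaw 133.39 tilt 0.19 q6 -20.4 w 0.0191 gf 26.6 F [-9.3 -7.8  7.5] T [-1.26  1.37  0.11]
```

Emit:
{"name": "drive_tool", "arguments": {
  "offset": [
    [0,0,0],
    [0,0,0],
    [0,0,0],
    [0,0,-0.2],
    [0,0,-0.4],
    [0,0,-0.6],
    [0,0,-0.7],
    [0,0,-0.4],
    [0,0,0],
    [0,0,0]
  ],
  "turn": [
    [0,0,0],
    [0,0,0],
    [0,0,0],
    [0,0,0],
    [0,0,0],
    [0,0,0],
    [0,0,0],
    [0,0,0],
    [0,0,0],
    [0,0,0]
  ],
  "hand": [0.5,0.5,0.5,0.5,0.5,0.5,0.5,0.5,0.5,0.5]
}}

```text
time_s: 15.4
position: [0.4768, 0.3302, 0.305]
tool_rot: [[-0.687, 0.727, -0.001], [0.727, 0.687, -0.0], [0.0, -0.001, -1.0]]
ft_force: [0.3, -0.2, -0.5]
grip_width: 0.0426
gripper_force: 0.0
```

```bash
python3 -c "
from h import *
t=get_image('top'); cv2.imwrite('pics/t4.png',t); s=get_image('side'); cv2.imwrite('pics/s4f.png',s)
c=cv2.resize(t[215:295,262:332],None,fx=6,fy=6,interpolation=2)
cv2.imwrite('pics/s4.png',np.hstack([c,cv2.resize(s[160:280,250:330],(320,480),interpolation=2)]))
e=cv2.HoughCircles(c[:,:,1],cv2.HOUGH_GRADIENT,1,60,param1=80,param2=20,minRadius=70,maxRadius=120); print(e)
r=(e[0,:,:2]+.5)/6-.5+[262,215]
for k in r[:4]: print(k,onz('top',k,.192))
print('rim expect r px',proj('top',[.4655,.0725,.192]),proj('top',[.4965,.0725,.192]))
"; python3 to.py
```

```text
[[[216.5 211.5  72.7]
  [162.5 253.5 109.4]
  [253.5 268.5  89. ]]]
[297.66666794 249.83333206] [0.46500588 0.07170639 0.192     ]
[288.66666603 256.83333206] [0.44787397 0.09344466 0.192     ]
[303.83333206 259.33333206] [0.44160617 0.05672033 0.192     ]
rim expect r px [297.34042732 249.63415562] [297.3798743  237.12778946]
t 15.5 p [0.4768 0.3302 0.3049] yaw 133.4 tilt 0.09 q6 -20.4 w 0.0428 gf 0.0 F [ 0.6  0.1 -0.3] T [-0.03 -0.01 -0.1 ]
```

View pics/s4.png

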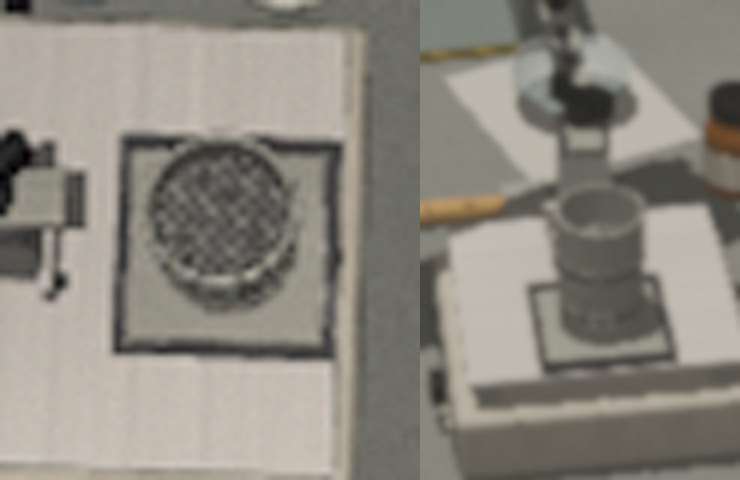

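The bar nose is clear, at crop (75,200). The rim centre is at crop (216,211), which gives (0.465, 0.072), in agreement with the value from the knob axis. Moving over the stack.

Emit:
{"name": "drive_tool", "arguments": {
  "offset": [
    [-0.2,-0.2,0],
    [-0.45,-0.5,0],
    [-0.6,-0.6,0],
    [-0.6,-0.6,0],
    [-0.6,-0.6,0],
    [-0.6,-0.6,0],
    [-0.6,-0.6,0],
    [-0.5,-0.55,0],
    [-0.3,-0.35,0],
    [-0.04,-0.05,0]
  ],
  "turn": [
    [0,0,0],
    [0,0,0],
    [0,0,0],
    [0,0,0],
    [0,0,0],
    [0,0,0],
    [0,0,0],
    [0,0,0],
    [0,0,0],
    [0,0,0]
  ],
  "hand": [1,1,1,1,1,1,1,1,1,1]
}}

```text
time_s: 16.75
position: [0.4649, 0.0709, 0.3056]
tool_rot: [[-0.686, 0.728, -0.0], [0.728, 0.686, -0.0], [0.0, -0.0, -1.0]]
ft_force: [0.4, 0.1, 0.6]
grip_width: 0.0855
gripper_force: 0.0
```

Emit:
{"name": "drive_tool", "arguments": {
  "offset": [
    [0,0,0.2],
    [0,0,0.4],
    [0,0,0.5],
    [0,0,0.3],
    [0,0,0.1],
    [0,0,0],
    [0,0,0],
    [0,0,0],
    [0,0,0],
    [0,0,0]
  ],
  "turn": [
    [0,0,0],
    [0,0,0],
    [0,0,0],
    [0,0,0],
    [0,0,0],
    [0,0,0],
    [0,0,0],
    [0,0,0],
    [0,0,0],
    [0,0,0]
  ],
  "hand": [1,1,1,1,1,1,1,1,1,1]
}}

```text
time_s: 18.0
position: [0.4653, 0.0719, 0.2458]
tool_rot: [[-0.687, 0.727, 0.0], [0.727, 0.687, -0.0], [-0.0, 0.0, -1.0]]
ft_force: [0.4, -0.8, -0.6]
grip_width: 0.0855
gripper_force: 0.0
```

```bash
python3 to.py .465 .072 .152
```

```text
t 18.0 p [0.4653 0.0719 0.2458] yaw 133.4 tilt 0.01 q6 -49.1 w 0.0855 gf 0.0 F [ 0.4 -0.8 -0.6] T [ 0.03 -0.02  0.03]
units [ 0.006 -0.005  2.346]
```

Emit:
{"name": "drive_tool", "arguments": {
  "offset": [
    [0,0,0.3],
    [0,0,0.5],
    [0,0,0.5],
    [0,0,0.5],
    [0,0,0.3],
    [0,0,0.15],
    [0,0,0.05],
    [0,0,0],
    [0,0,0],
    [0,0,0]
  ],
  "turn": [
    [0,0,0],
    [0,0,0],
    [0,0,0],
    [0,0,0],
    [0,0,0],
    [0,0,0],
    [0,0,0],
    [0,0,0],
    [0,0,0],
    [0,0,0]
  ],
  "hand": [1,1,1,1,1,1,1,1,1,1]
}}

```text
time_s: 19.25
position: [0.4654, 0.0719, 0.154]
tool_rot: [[-0.687, 0.727, 0.001], [0.727, 0.687, -0.0], [-0.0, 0.0, -1.0]]
ft_force: [0.2, 0.3, 0.1]
grip_width: 0.0853
gripper_force: 0.0
```

Emit:
{"name": "drive_tool", "arguments": {
  "offset": [
    [0,0,0],
    [0,0,0],
    [0,0,0],
    [0,0,0],
    [0,0,0],
    [0,0,0],
    [0,0,0],
    [0,0,0],
    [0,0,0],
    [0,0,0]
  ],
  "turn": [
    [0,0,0],
    [0,0,0],
    [0,0,0],
    [0,0,0],
    [0,0,0],
    [0,0,0],
    [0,0,0],
    [0,0,0],
    [0,0,0],
    [0,0,0]
  ],
  "hand": [0.85,0.8,0.75,0.72,0.7,0.68,0.66,0.64,0.64,0.64],
  "newtons": 25
}}

```text
time_s: 20.5
position: [0.4652, 0.0719, 0.1538]
tool_rot: [[-0.687, 0.727, 0.0], [0.727, 0.687, -0.0], [-0.0, -0.0, -1.0]]
ft_force: [-2.9, -0.5, 5.0]
grip_width: 0.0605
gripper_force: 27.7
```

```bash
python3 to.py .465 .072 .152
```

```text
t 20.5 p [0.4652 0.0719 0.1538] yaw 133.4 tilt 0.01 q6 -49.1 w 0.0605 gf 27.7 F [-2.9 -0.5  5. ] T [-0.16  0.31 -0.14]
units [ 0.005 -0.003  0.046]
```

Emit:
{"name": "drive_tool", "arguments": {
  "offset": [
    [0,0,0],
    [0,0,0],
    [0,0,0],
    [0,0,-0.01],
    [0,0,-0.0125],
    [0,0,-0.0125],
    [0,0,-0.0125],
    [0,0,-0.0125],
    [0,0,-0.0125],
    [0,0,-0.0125]
  ],
  "turn": [
    [0,0,0],
    [0,0,0],
    [0,0,1],
    [0,0,1],
    [0,0,1],
    [0,0,1],
    [0,0,1],
    [0,0,1],
    [0,0,1],
    [0,0,1]
  ],
  "hand": [0.5,0.5,0.5,0.5,0.5,0.5,0.5,0.5,0.5,0.5],
  "newtons": 70
}}

```text
time_s: 21.75
position: [0.465, 0.072, 0.1563]
tool_rot: [[0.083, 0.997, -0.001], [0.997, -0.083, 0.0], [-0.0, -0.001, -1.0]]
ft_force: [0.9, -0.7, -5.0]
grip_width: 0.0595
gripper_force: 76.2
```

```bash
python3 to.py
```

```text
t 21.75 p [0.465  0.072  0.1563] yaw 85.26 tilt 0.08 q6 -0.9 w 0.0595 gf 76.2 F [ 0.9 -0.7 -5. ] T [-0.07 -0.1   0.43]
```

Emit:
{"name": "drive_tool", "arguments": {
  "offset": [
    [0,0,-0.0125],
    [0,0,-0.0125],
    [0,0,-0.0125],
    [0,0,-0.0125],
    [0,0,-0.0125],
    [0,0,-0.0125],
    [0,0,-0.0125],
    [0,0,-0.0125],
    [0,0,-0.0125],
    [0,0,-0.0125]
  ],
  "turn": [
    [0,0,1],
    [0,0,1],
    [0,0,1],
    [0,0,1],
    [0,0,1],
    [0,0,1],
    [0,0,1],
    [0,0,1],
    [0,0,1],
    [0,0,1]
  ],
  "hand": [0.5,0.5,0.5,0.5,0.5,0.5,0.5,0.5,0.5,0.5]
}}

```text
time_s: 23.0
position: [0.4651, 0.0721, 0.1615]
tool_rot: [[0.905, 0.426, -0.001], [0.426, -0.905, 0.0], [-0.001, -0.001, -1.0]]
ft_force: [-0.1, 0.3, -3.2]
grip_width: 0.0596
gripper_force: 77.1
```

Emit:
{"name": "drive_tool", "arguments": {
  "offset": [
    [0,0,-0.0125],
    [0,0,-0.0125],
    [0,0,-0.0125],
    [0,0,-0.0125],
    [0,0,-0.0125],
    [0,0,-0.0125],
    [0,0,0],
    [0,0,0],
    [0,0,0],
    [0,0,0]
  ],
  "turn": [
    [0,0,1],
    [0,0,1],
    [0,0,1],
    [0,0,1],
    [0,0,1],
    [0,0,1],
    [0,0,0],
    [0,0,0],
    [0,0,0],
    [0,0,0]
  ],
  "hand": [0.5,0.5,0.5,0.5,0.5,0.5,0.5,0.5,0.5,0.5]
}}

```text
time_s: 24.25
position: [0.4652, 0.072, 0.1651]
tool_rot: [[0.983, -0.183, -0.0], [-0.183, -0.983, 0.0], [-0.0, -0.0, -1.0]]
ft_force: [-0.2, -0.4, -2.3]
grip_width: 0.0599
gripper_force: 77.0
```

```bash
python3 to.py
```

```text
t 24.25 p [0.4652 0.072  0.1651] yaw -10.56 tilt 0.01 q6 94.9 w 0.0599 gf 77.0 F [-0.2 -0.4 -2.3] T [0.   0.   0.01]
```

The seal is free: the load is -2.3 N, which is the sieve alone. Lifting straight up while I recheck the pan centre.

Emit:
{"name": "drive_tool", "arguments": {
  "offset": [
    [0,0,-0.1],
    [0,0,-0.2],
    [0,0,-0.3],
    [0,0,-0.4],
    [0,0,-0.4],
    [0,0,-0.3],
    [0,0,-0.1],
    [0,0,0],
    [0,0,0],
    [0,0,0]
  ],
  "turn": [
    [0,0,0],
    [0,0,0],
    [0,0,0],
    [0,0,0],
    [0,0,0],
    [0,0,0],
    [0,0,0],
    [0,0,0],
    [0,0,0],
    [0,0,0]
  ],
  "hand": [0.5,0.5,0.5,0.5,0.5,0.5,0.5,0.5,0.5,0.5]
}}

```text
time_s: 25.5
position: [0.4651, 0.072, 0.2367]
tool_rot: [[0.983, -0.184, -0.001], [-0.184, -0.983, 0.0], [-0.001, 0.0, -1.0]]
ft_force: [0.8, -0.5, -1.9]
grip_width: 0.0599
gripper_force: 77.0
```

```bash
python3 -c "
from h import *
t=cv2.imread('pics/top0.png'); s=cv2.imread('pics/side0.png')
for n,im,seed in(('top',t,(404,239)),('side',s,(334,318))):
    g=cv2.medianBlur(im,3); m=np.zeros((482,642),np.uint8); cv2.floodFill(g,m,seed,0,(9,)*3,(9,)*3,cv2.FLOODFILL_FIXED_RANGE|cv2.FLOODFILL_MASK_ONLY|(255<<8)|4)
    c=max(cv2.findContours(m[1:-1,1:-1],0,1)[0],key=cv2.contourArea); e=cv2.fitEllipse(cv2.convexHull(c)); print(n,e,onz(n,e[0],.062))
P=[proj('top',[.515+.055*np.cos(a),-.2145+.055*np.sin(a),.062]) for a in np.linspace(0,6.28,9)]; print(cv2.fitEllipse(np.array(P,np.float32)))
c=cv2.resize(get_image('side')[140:260,250:340],None,fx=5,fy=5,interpolation=2); cv2.imwrite('pics/s5.png',c)
"; python3 to.py .5153 -.2145 .235
```

```text
top ((404.5549621582031, 238.21627807617188), (37.31155014038086, 38.97673034667969), 126.7601089477539) [ 0.51884498 -0.21477241  0.062     ]
side ((334.32244873046875, 315.28302001953125), (28.211681365966797, 42.19786834716797), 91.57687377929688) [ 0.5200202  -0.21568507  0.062     ]
((404.4818115234375, 239.75936889648438), (39.14827346801758, 40.68342208862305), 124.47342681884766)
t 25.55 p [0.4652 0.072  0.2368] yaw -10.6 tilt 0.04 q6 94.9 w 0.0597 gf 77.0 F [-0.5  0.2 -2.3] T [-0.01 -0.    0.03]
units [2.549 6.809 0.043]
```

View pics/s5.png

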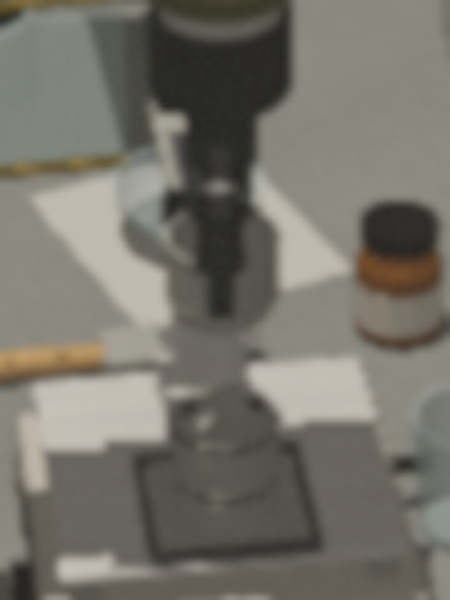

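The sieve hangs in the gripper at (220,270) and the lower stack still stands in its seat at (228,440). Both views put the pan centre at (0.5193, -0.215). Carrying it over.

Emit:
{"name": "drive_tool", "arguments": {
  "offset": [
    [0.1,0.2,0],
    [0.2,0.5,0],
    [0.32,0.85,0],
    [0.36,0.95,0],
    [0.38,0.95,0],
    [0.38,0.95,0],
    [0.35,0.9,0],
    [0.3,0.8,0],
    [0.2,0.5,0],
    [0.06,0.2,0]
  ],
  "turn": [
    [0,0,0],
    [0,0,0],
    [0,0,0],
    [0,0,0],
    [0,0,0],
    [0,0,0],
    [0,0,0],
    [0,0,0],
    [0,0,0],
    [0,0,0]
  ],
  "hand": [0.5,0.5,0.5,0.5,0.5,0.5,0.5,0.5,0.5,0.5]
}}

```text
time_s: 26.8
position: [0.5195, -0.2158, 0.2368]
tool_rot: [[0.983, -0.185, -0.0], [-0.185, -0.983, 0.0], [-0.0, -0.0, -1.0]]
ft_force: [-0.0, 0.3, -2.9]
grip_width: 0.0598
gripper_force: 77.0
```

Emit:
{"name": "drive_tool", "arguments": {
  "offset": [
    [0,0,0.2],
    [0,0,0.4],
    [0,0,0.5],
    [0,0,0.6],
    [0,0,0.6],
    [0,0,0.6],
    [0,0,0.4],
    [0,0,0.2],
    [0,0,0.1],
    [0,0,0]
  ],
  "turn": [
    [0,0,0],
    [0,0,0],
    [0,0,0],
    [0,0,0],
    [0,0,0],
    [0,0,0],
    [0,0,0],
    [0,0,0],
    [0,0,0],
    [0,0,0]
  ],
  "hand": [0.5,0.5,0.5,0.5,0.5,0.5,0.5,0.5,0.5,0.5]
}}

```text
time_s: 28.05
position: [0.5196, -0.2147, 0.0934]
tool_rot: [[0.983, -0.184, 0.0], [-0.184, -0.983, -0.0], [0.0, 0.0, -1.0]]
ft_force: [-0.2, -0.5, -1.3]
grip_width: 0.0598
gripper_force: 77.0
```

```bash
python3 to.py .5193 -.215 .072; python3 -c "
from h import *
cv2.imwrite('pics/s6.png',cv2.resize(get_image('side')[235:375,255:415],None,fx=4,fy=4,interpolation=2))"
```

```text
t 28.05 p [ 0.5196 -0.2147  0.0934] yaw -10.58 tilt 0.02 q6 66.1 w 0.0598 gf 77.0 F [-0.2 -0.5 -1.3] T [-0.02 -0.03  0.04]
units [-0.005  0.009  0.535]
```

View pics/s6.png

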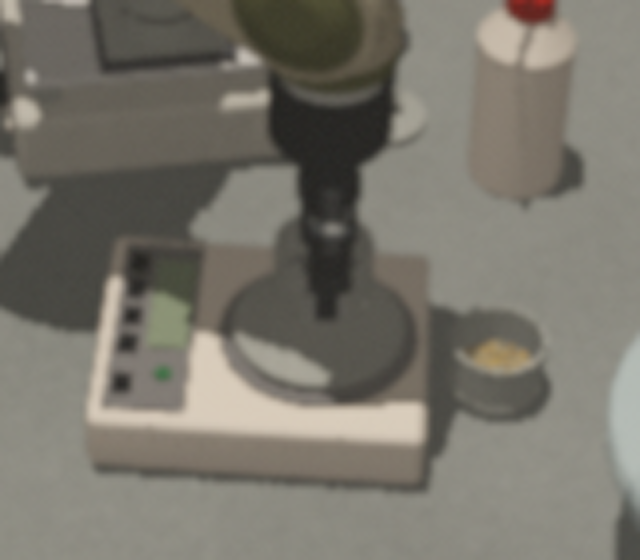

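The sieve at (324,270) is over the pan, whose centre is at (319,335) in this crop. Lowering to about 3 mm above the pan, then in small steps.

Emit:
{"name": "drive_tool", "arguments": {
  "offset": [
    [0,0,0.1],
    [0,0,0.12],
    [0,0,0.1],
    [0,0,0.07],
    [0,0,0.04],
    [0,0,0.02],
    [0,0,0.02],
    [0,0,0.02],
    [0,0,0],
    [0,0,0]
  ],
  "turn": [
    [0,0,0],
    [0,0,0],
    [0,0,0],
    [0,0,0],
    [0,0,0],
    [0,0,0],
    [0,0,0],
    [0,0,0],
    [0,0,0],
    [0,0,0]
  ],
  "hand": [0.5,0.5,0.5,0.5,0.5,0.5,0.5,0.5,0.5,0.5]
}}

```text
time_s: 29.35
position: [0.5194, -0.2149, 0.0736]
tool_rot: [[0.983, -0.184, 0.0], [-0.184, -0.983, -0.0], [0.0, 0.0, -1.0]]
ft_force: [0.9, 0.6, -3.2]
grip_width: 0.0592
gripper_force: 77.0
```

```bash
python3 to.py .5193 -.215 .072
```

```text
t 29.35 p [ 0.5194 -0.2149  0.0736] yaw -10.6 tilt 0.0 q6 66.1 w 0.0592 gf 77.0 F [ 0.9  0.6 -3.2] T [0.04 0.04 0.07]
units [-0.002  0.003  0.039]
```

Emit:
{"name": "drive_tool", "arguments": {
  "offset": [
    [0,0,0.01],
    [0,0,0],
    [0,0,0.01],
    [0,0,0],
    [0,0,0.01],
    [0,0,0],
    [0,0,0.005],
    [0,0,0],
    [0,0,0],
    [0,0,0]
  ],
  "turn": [
    [0,0,0],
    [0,0,0],
    [0,0,0],
    [0,0,0],
    [0,0,0],
    [0,0,0],
    [0,0,0],
    [0,0,0],
    [0,0,0],
    [0,0,0]
  ],
  "hand": [0.5,0.5,0.5,0.5,0.5,0.5,0.5,0.5,0.5,0.5]
}}

```text
time_s: 30.6
position: [0.5194, -0.2149, 0.0722]
tool_rot: [[0.983, -0.184, 0.0], [-0.184, -0.983, -0.0], [0.0, -0.0, -1.0]]
ft_force: [0.2, 0.2, -0.9]
grip_width: 0.0593
gripper_force: 77.1
```

```bash
python3 to.py .5193 -.215 .072
```

```text
t 30.6 p [ 0.5194 -0.2149  0.0722] yaw -10.6 tilt 0.0 q6 66.1 w 0.0593 gf 77.1 F [ 0.2  0.2 -0.9] T [ 0.04 -0.    0.02]
units [-0.003  0.004  0.005]
```

Emit:
{"name": "drive_tool", "arguments": {
  "offset": [
    [0,0,0.005],
    [0,0,0],
    [0,0,0.005],
    [0,0,0],
    [0,0,0.005],
    [0,0,0],
    [0,0,0],
    [0,0,0],
    [0,0,0],
    [0,0,0]
  ],
  "turn": [
    [0,0,0],
    [0,0,0],
    [0,0,0],
    [0,0,0],
    [0,0,0],
    [0,0,0],
    [0,0,0],
    [0,0,0],
    [0,0,0],
    [0,0,0]
  ],
  "hand": [0.5,0.5,0.5,0.5,0.5,0.5,0.5,0.5,0.5,0.5]
}}

```text
time_s: 31.85
position: [0.5194, -0.2149, 0.0721]
tool_rot: [[0.983, -0.184, 0.0], [-0.184, -0.983, -0.0], [0.0, 0.0, -1.0]]
ft_force: [-2.6, 1.4, 7.1]
grip_width: 0.0596
gripper_force: 78.1
```

```bash
python3 to.py
```

```text
t 31.85 p [ 0.5194 -0.2149  0.0721] yaw -10.6 tilt 0.03 q6 66.1 w 0.0596 gf 78.1 F [-2.6  1.4  7.1] T [ 0.38  0.45 -0.01]
```

The sieve is resting on the pan. Releasing gently and rising.

Emit:
{"name": "drive_tool", "arguments": {
  "offset": [
    [0,0,-0.005],
    [0,0,0],
    [0,0,0],
    [0,0,0],
    [0,0,0],
    [0,0,0],
    [0,0,0],
    [0,0,0],
    [0,0,0],
    [0,0,0]
  ],
  "turn": [
    [0,0,0],
    [0,0,0],
    [0,0,0],
    [0,0,0],
    [0,0,0],
    [0,0,0],
    [0,0,0],
    [0,0,0],
    [0,0,0],
    [0,0,0]
  ],
  "hand": [0.6,0.66,0.7,0.74,0.78,0.84,0.9,1,1,1],
  "newtons": 20
}}

```text
time_s: 33.1
position: [0.5194, -0.2149, 0.0717]
tool_rot: [[0.983, -0.184, -0.0], [-0.184, -0.983, 0.0], [-0.0, -0.0, -1.0]]
ft_force: [0.2, 0.1, 0.8]
grip_width: 0.0852
gripper_force: 0.0
```

Emit:
{"name": "drive_tool", "arguments": {
  "offset": [
    [0,0,-0.1],
    [0,0,-0.2],
    [0,0,-0.4],
    [0,0,-0.6],
    [0,0,-0.8],
    [0,0,-0.8],
    [0,0,-0.8],
    [0,0,-0.6],
    [0,0,-0.3],
    [0,0,0]
  ],
  "turn": [
    [0,0,0],
    [0,0,0],
    [0,0,0],
    [0,0,0],
    [0,0,0],
    [0,0,0],
    [0,0,0],
    [0,0,0],
    [0,0,0],
    [0,0,0]
  ],
  "hand": [1,1,1,1,1,1,1,1,1,1]
}}

```text
time_s: 34.35
position: [0.5195, -0.2149, 0.2562]
tool_rot: [[0.983, -0.184, 0.001], [-0.184, -0.983, -0.001], [0.001, 0.0, -1.0]]
ft_force: [0.4, 0.3, -0.7]
grip_width: 0.0855
gripper_force: 0.0
```

Emit:
{"name": "drive_tool", "arguments": {
  "offset": [
    [-0.1,0.3,0],
    [-0.2,0.5,0],
    [-0.2,0.7,0],
    [-0.2,0.7,0],
    [-0.2,0.7,0],
    [-0.2,0.7,0],
    [-0.2,0.5,0],
    [-0.1,0.2,0],
    [0,0,0],
    [0,0,0]
  ],
  "turn": [
    [0,0,0],
    [0,0,0],
    [0,0,0],
    [0,0,0],
    [0,0,0],
    [0,0,0],
    [0,0,0],
    [0,0,0],
    [0,0,0],
    [0,0,0]
  ],
  "hand": [1,1,1,1,1,1,1,1,1,1]
}}

```text
time_s: 35.6
position: [0.4331, -0.373, 0.2558]
tool_rot: [[0.983, -0.183, 0.0], [-0.183, -0.983, 0.0], [0.0, -0.0, -1.0]]
ft_force: [-0.8, -0.5, 0.5]
grip_width: 0.0854
gripper_force: 0.0
```

```bash
python3 to.py; python3 -c "
from h import *
s=get_image('side')[200:370,235:415]; t=get_image('top')[200:300,232:452]
cv2.imwrite('pics/s7.png',np.vstack([cv2.resize(t,(700,318)),np.hstack([cv2.resize(s,(298,282)),np.zeros((282,402,3),np.uint8)])]))"
```

```text
t 35.6 p [ 0.4331 -0.373   0.2558] yaw -10.55 tilt 0.01 q6 47.9 w 0.0854 gf 0.0 F [-0.8 -0.5  0.5] T [ 0.03 -0.   -0.01]
```

View pics/s7.png

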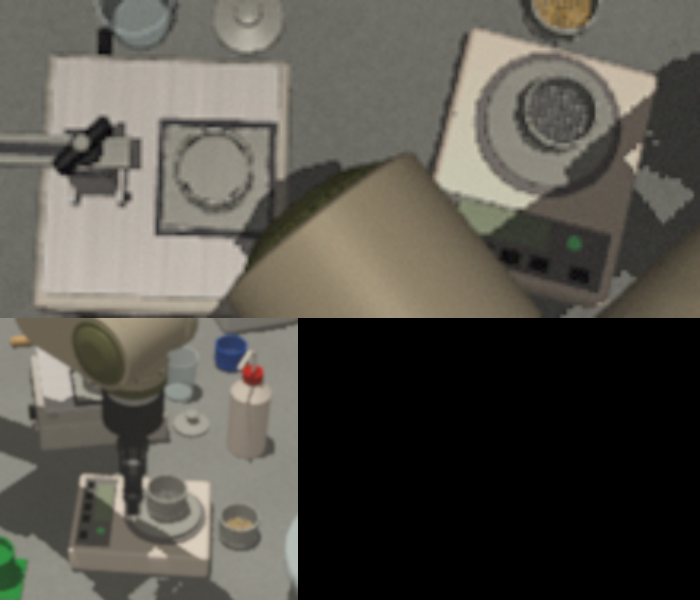

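In the top crop the sieve stands upright on the pan at (555,112), the pan being centred near (548,124) at a lower height. The lower stack is still in its seat at (215,172) and the bar is fully back. One numeric check of the centring before handing in.

```bash
python3 -c "
from h import *
print(onz('top',(232+555/3.182-.5,200+112/3.18-.5),.110), proj('top',[.519,-.2149,.110]),proj('top',[.519,-.2149,.062]))
s=observe(); print(s['time_s'])
print(env.close_job())"
```

```text
[ 0.51862858 -0.20966321  0.11      ] [407.89313742 234.57581138] [404.59929795 238.16031586]
35.7
the job is handed in; nothing more can be done
None
```

I handed the job in after 35.7 s on the robot clock: the knob is loosened, the bar is back at its rear stop, and the top sieve stands upright on the balance pan. The lower stack is still in its seat. A last rough image check put the sieve within about 5 mm of the pan centre, and I didn't see the judge's verdict.

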